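# Close up the heater blocks, then draw a vial and hold it slanted for inspection

## Task

In the dry-block heater the loose aluminium block has been left standing away from the fixed block at the left end of the well: slide it along the well until the two blocks meet with no gap, so that the samples keep warm. Then draw the amber vial with the green cap straight up out of its hole, lean it over to about 45 degrees so that it can be looked through against the light, and finish while still holding it like that, motionless and at least a hand's breadth (10 cm) above the block. Leave the vial with the red cap standing in its hole and the blocks closed up.

Things in the scene. Friction and masses are not known exactly. Their poses are not given: they have to be found in the camera images.
- heater: dry-block heater, white case 200 x 296 x 78 mm (x, y, z), immovable. Origin under the centre of its underside; x to its back, away from the sloping control panel, y to its left, z up. Open well: x from -16 to 76 mm, y from -122.5 to 122.5 mm, floor 50 mm and rim 78 mm above the bench. The fixed block fills the well's +y end, 60 mm long
- fixed_face (a point): on the fixed aluminium block (90 x 60 x 50 mm, small bores, three capped tubes 10 mm high in the row at its far end): middle of the top edge of its face that looks along the heater's -y to the loose block, 100 mm above the bench; axes as the heater's
- loose_block: loose aluminium block, 90 x 90 x 50 mm, 0.8 kg, standing in the well, top 100 mm above the bench; 1 mm play on each side in x, slides along y. Origin: centre of its underside, axes as the heater's. Four upright 32 mm bores, 28 mm deep, at x, y = +-22 mm; two hold vials. Starts 12 to 40 mm from the fixed block; behind it (-y) 55 mm or more of the well is empty, room for closed fingers to push
- loose_face (a point): middle of the top edge of the loose block's +y face, which is to meet fixed_face; the gap is the distance along y between the two
- green_vial: amber vial with green screw cap, 62 mm high, about 45 g: round body 30 mm in diameter up to 50 mm, cap 24 mm above it. Origin in the centre of its underside, z along its axis to the cap. Stands upright and loose in a bore of the loose block, its bottom 72 mm above the bench; the upper 34 mm stick out (22 mm of body, then the cap)
- red_vial: white vial with red screw cap, same size and origin as the green-capped one, standing in the bore of the loose block diagonally across from it; the two vials may be swapped
Mind the look-alikes: they are no part of the job. Leave any yellow look-alike of the green_vial alone. What is shaped like the loose_block but pink is not meant.

How it is judged:
By the outcome, as a careful person would: the job done as asked, in the order asked, and still so for the second after the job is handed in, while the arm keeps its last pose, push and grip.
It also fails if it takes over 45 s, if anything falls off the work surface, if the arm or the gripper's body presses on something with over 40 N, if the wrist force passes 120 N, or if a joint passes its speed limit or range.

## Robot

A 7-joint arm with a two-finger parallel gripper is mounted at the origin on a cart in front of the work surface, level with it; the furniture and walls round the work are solid. World frame = base frame: x ahead of the robot, y to its left, z up, the work surface at z = 0. Lengths are in m, angles in rad, forces in N, time in s.
With the tool pointing down it reaches from about 0.425 to 0.875 m from the base axis. Payload 9.9 kg.
Tool frame: the origin (TCP) lies at the very end of the fingers, on their centre line; the grasp point (between the pads) lies 19 mm behind it (r.grip_depth is the z of the grasp point in the tool frame, in m); z points along the fingers, y is the line along which they close (so a half turn about z gives the same grasp; the last joint's range is limited). The gripper opens to 85 mm and grips with 20 to 120 N. Pads are 22 mm wide; open, the fingers measure 114 mm over their backs; the gripper's body (76 mm by 85 mm) begins 54 mm behind the grasp point. The pads swing forward as they close: fully open they stand 13 mm farther back than shut.
Start: joints at [1.075, 0.576, 0.025, 1.437, -0.015, 1.129, -0.057], TCP at [0.27, -0.619, 0.231] pointing down, gripper open.
Joint ranges: [-2.76, 2.76], [-0.34, 2.15], [-1.52, 1.57], [0.19, 2.46], [-1.09, 4.23], [0.17, 1.99], [-2.82, 2.82]. Speed limits (rad/s): [2.22, 2.22, 3.01, 3.01, 3.14, 3.14, 3.14].

## Interface

Orientations are given as [roll, pitch, yaw] about the fixed x, y, z axes, in that order (R = Rz(yaw) Ry(pitch) Rx(roll)).
In Python, from bench import telemetry, grab_frame, r, spot_in, trace, tip_of gives the robot as it stands.
- The arm moves only by the shell command python3 -m inch 'ROWS' [FORCE]. ROWS is JSON, a list of rows, each a list of 5 numbers: the shift along the tool's x, y, z in mm, then the turn about the tool's z in rad, then the opening, from -1 (shut) to 1 (fully open). A call has 1 to 12 rows; each row is the pose to reach, as a shift and turn from the pose commanded when the call began, along the tool's axes at that moment; what a row does not reach only later rows make up. A row lasts 1/10 s, in which the tool goes at most 50 mm and 8.59 degrees, less where a joint would pass 70% of its speed; a pose out of reach is approached as far as the arm can. A call with a gripper value outside its range is refused whole. The fingers move at their own pace and stop on an object; FORCE is the grip in N (left out, the last holds). Time passes only in rows, so rows that repeat a pose let the fingers close. It gives the time, the measured TCP pose, the force, the opening and the grip force at its end, in the units of the state.
- telemetry.get_state(): the state, without advancing time (a new reading comes with each control period).
- grab_frame(name): name is "scene" or "top" or "wrist"; returns a dict with "frame" (384x512x3 uint8, red, green, blue), "intrinsics" (3x3 intrinsics, pixels), "k1" (the pictures are not rectified: a ray, as slopes to the right and down, at radius r is drawn at 1 + k1 r^2 times it, then the intrinsics apply), "origin" and "orientation" of the camera in the world. Camera axes: x right, y down, z forward; pixel columns grow to the right and rows downward; lengths in m; the calibration is good to about 2 mm. A picture is of the moment at which its call begins. There is no depth.
- r.close_job(): hands the job in; it is judged then, once.
Trained networks look in a picture, given as the dict that the camera call returned (one of the last four; its "shot" number tells which), for a name from the list of things; names that differ only in an ending like _2 or _b are one class to them, and where a whole thing is asked for, a point or a joint stands for the part that bears it (a point fixed in the world has none). Each returns a list of dicts, best first, with "p" (0 to 1); they miss things now and then, are a little off and sometimes report something else, mostly with a low value. They report only what shows in the picture. A call takes as long as a camera call. They do not tell look-alikes from the thing itself.
- spot_in(query, picture): "position" ([column, row] in pixels, amid what is visible of it).
- trace(query, picture): "pixels" (384x512 bool, what is visible of it) and "position" ([column, row] in pixels, amid what is visible of it).
- tip_of(query, picture): "position" ([column, row] in pixels: a listed point, or the origin of a listed thing).
The state is a dict: "time": time; "joints": joint angles; "qd": joint speeds; "effort": joint torques, N m; "tool_pos": TCP position; "tool_rot": TCP orientation; "force": force on the tool from outside, world axes, zero at the start; "moment": the same for the moment, N m; "grip_width": finger opening in m; "gripper_force": force on a finger pad.
Only numpy, scipy, OpenCV 4.12 (cv2) and the standard library are available. Lean on these libraries where they do the work, as an engineer would, in place of code of your own. Each camera call takes 0.05 s, during which the arm holds its last target. There are 200 camera calls.

## Working session

There is one attempt and no reset: what is moved stays moved. The work goes in short steps, Python scripts to look and compute and a shell command to move; the robot and the scene stay as the last step left them, time stands still between calls to the robot, and variables do not carry over. Pictures are saved under pics/ and viewed, at most 10 in all, crops included, and the job is handed in when it is done.

```bash
ls; mkdir -p pics
cat > h.py <<'E'
import numpy as np, cv2
from scipy.spatial.transform import Rotation as R
from bench import telemetry, grab_frame, r, spot_in, trace, tip_of
def rot(o):
    o=np.array(o,float)
    return o if o.shape==(3,3) else R.from_euler('xyz',o).as_matrix()
def ray(f,px):
    K=np.array(f['intrinsics']); d=(np.array(px,float)-K[:2,2])/[K[0,0],K[1,1]]
    u=d.copy()
    for _ in range(30): u=d/(1+f['k1']*(u@u))
    v=rot(f['orientation'])@np.array([*u,1]); return np.array(f['origin']),v/np.linalg.norm(v)
def atz(f,px,z):
    o,v=ray(f,px); return o+v*(z-o[2])/v[2]
def proj(f,P):
    K=np.array(f['intrinsics']); c=rot(f['orientation']).T@(np.array(P,float)-f['origin'])
    u=c[:2]/c[2]; u=u*(1+f['k1']*(u@u)); return K[:2,:2].diagonal()*u+K[:2,2]
def tri(*fp):
    A=0;b=0
    for f,p in fp:
        o,v=ray(f,p); M=np.eye(3)-np.outer(v,v); A=A+M; b=b+M@o
    return np.linalg.solve(A,b)
def save(f,n): cv2.imwrite('pics/'+n,f['frame'][...,::-1])
E
python3 - <<'E'
from h import *
s=telemetry.get_state(); print({k:np.round(v,3).tolist() for k,v in s.items()})
F={n:grab_frame(n) for n in('scene','top','wrist')}
for n,f in F.items(): print(n,f['origin'],np.round(f['orientation'],3).tolist(),f['k1'])
ims=[F[n]['frame'] for n in('scene','top')]
cv2.imwrite('pics/a.png',cv2.resize(F['top']['frame'],(768,576))[...,::-1])
cv2.imwrite('pics/b.png',cv2.resize(F['scene']['frame'],(768,576))[...,::-1])
for n in('scene','top'):
    f=F[n]
    for q in('heater','fixed_face','loose_block','loose_face','green_vial','red_vial'):
        print(n,q,[(np.round(d['position'],1).tolist(),round(d['p'],2)) for d in tip_of(q,f)[:3]])
E
```

```text
pics
{'time': 0.0, 'joints': [1.075, 0.577, 0.025, 1.438, -0.015, 1.129, -0.057], 'qd': [-0.001, 0.002, -0.001, -0.001, 0.002, -0.0, 0.0], 'effort': [-0.001, -76.577, 2.25, -28.596, 0.015, 0.013, 0.0], 'tool_pos': [0.27, -0.618, 0.23], 'tool_rot': [-3.14, 0.0, 0.412], 'force': [-0.202, 0.003, -0.025], 'moment': [0.049, -0.048, -0.037], 'gripper_force': 0.0, 'grip_width': 0.085}
scene [-0.01160022 -0.3842833   0.51646445] [-2.107, -0.02, -1.01] -0.021513176892272175
top [ 0.39810116 -0.00665479  0.9711708 ] [-2.9, 0.003, -1.641] -0.09297546773708412
wrist [ 0.34098584 -0.58646155  0.37294443] [2.834, 0.002, -1.159] -0.033277757833212615
scene heater [([189.2, 226.2], 0.66), ([209.3, 189.8], 0.18)]
scene fixed_face [([170.4, 177.2], 0.88)]
scene loose_block [([193.5, 203.8], 0.8), ([325.4, 263.0], 0.56)]
scene loose_face [([174.7, 176.4], 0.74), ([314.4, 232.9], 0.71)]
scene green_vial [([207.1, 191.3], 0.65), ([238.7, 192.1], 0.46)]
scene red_vial [([181.4, 195.2], 0.75)]
top heater [([204.8, 252.4], 0.92)]
top fixed_face [([161.7, 236.1], 0.7)]
top loose_block [([343.8, 224.6], 0.67), ([196.0, 233.7], 0.58)]
top loose_face [([168.0, 237.8], 0.97), ([331.0, 204.6], 0.93)]
top green_vial [([206.8, 221.5], 0.7), ([202.5, 171.0], 0.59)]
top red_vial [([184.0, 248.2], 0.51)]
```

View pics/a.png

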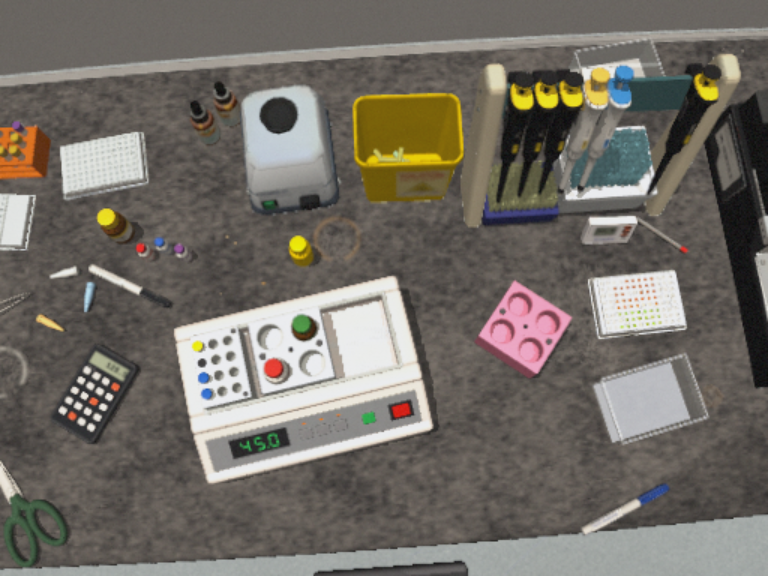

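View pics/b.png

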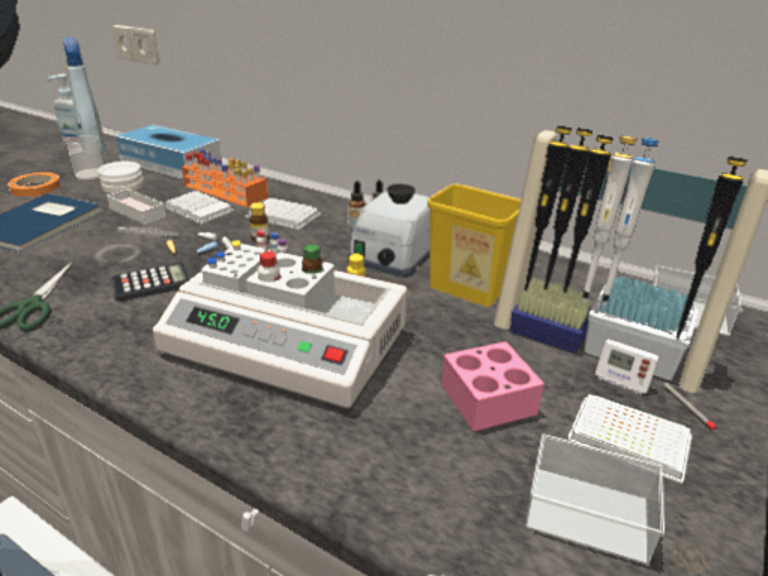

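The top view shows the heater with its well's free end on the right. In 768-px coordinates the green cap is at (303,325), the red cap at (274,370), and a gap is visible at about x=250. The yellow vial (300,250) and the pink block (525,328) are the look-alikes.

Run:
```python
from h import *
T=grab_frame('top');S=grab_frame('scene')
def capc(f,col):
    h=cv2.cvtColor(f['frame'],cv2.COLOR_RGB2HSV).astype(int); H,s,v=h[...,0],h[...,1],h[...,2]
    m=((H<8)|(H>172))&(s>140)&(v>90) if col=='r' else (H>45)&(H<85)&(s>90)&(v>30)
    n,l,st,c=cv2.connectedComponentsWithStats(m.astype(np.uint8)); return [(c[i].round(1).tolist(),int(st[i,4])) for i in range(1,n) if st[i,4]>20]
for f in(T,S): print('r',capc(f,'r'),'g',capc(f,'g'))
P={'fixed_face':((170.4,177.2),(161.7,236.1)),'loose_face':((174.7,176.4),(168,237.8)),'green_vial':((207.1,191.3),(206.8,221.5)),'red_vial':((181.4,195.2),(184,248.2)),'loose_block':((193.5,203.8),(196,233.7)),'heater':((189.2,226.2),(204.8,252.4))}
Z=dict(fixed_face=.1,loose_face=.1,green_vial=.072,red_vial=.072,loose_block=.05,heater=0)
for k,(a,b) in P.items(): print(k,tri((S,a),(T,b)).round(3),'top',atz(T,b,Z[k]).round(4),'sc',atz(S,a,Z[k]).round(4))
# back top edge & back corners of heater at z=.078
for p in [(176,327),(398,278)]: print(atz(T,np.array(p)/1.5,.078).round(4))
```

```text
r [([93.2, 164.7], 30), ([182.1, 245.1], 119), ([76.5, 257.7], 22), ([61.9, 267.2], 21), ([267.0, 273.2], 97), ([47.5, 276.8], 26)] g [([178.8, 136.1], 35), ([200.9, 215.9], 117), ([245.4, 278.3], 54), ([181.6, 293.4], 58), ([172.5, 295.2], 43), ([163.9, 296.9], 29)]
r [([133.6, 105.3], 44), ([178.3, 172.4], 84), ([222.2, 235.8], 95), ([473.6, 283.0], 24)] g [([207.5, 167.5], 91), ([239.0, 164.9], 34), ([134.3, 210.4], 27), ([141.0, 212.8], 37), ([148.5, 214.8], 42), ([202.5, 230.6], 44)]
fixed_face [0.545 0.161 0.093] top [0.5449 0.1578 0.1   ] sc [0.5343 0.1531 0.1   ]
loose_face [0.541 0.146 0.101] top [0.5409 0.1462 0.1   ] sc [0.5421 0.1479 0.1   ]
green_vial [0.569 0.078 0.073] top [0.5719 0.0758 0.072 ] sc [0.5681 0.0817 0.072 ]
red_vial [0.525 0.12  0.071] top [0.5236 0.1214 0.072 ] sc [0.5249 0.1168 0.072 ]
loose_block [0.552 0.104 0.041] top [0.5535 0.1    0.05  ] sc [0.539  0.0969 0.05  ]
heater [0.519 0.091 0.005] top [0.5222 0.0895 0.    ] sc [0.5223 0.0988 0.    ]
[0.5894 0.2467 0.078 ]
[ 0.6336 -0.041   0.078 ]
```

```bash
python3 -m inch '[[518,-465,0,-1.31,-1],[518,-465,0,-1.31,-1],[518,-465,0,-1.31,-1],[518,-465,0,-1.31,-1],[518,-465,0,-1.31,-1],[518,-465,0,-1.31,-1],[518,-465,0,-1.31,-1],[518,-465,0,-1.31,-1],[518,-465,0,-1.31,-1],[518,-465,0,-1.31,-1],[518,-465,0,-1.31,-1],[518,-465,0,-1.31,-1]]'
```

```text
time: 2.05
tool_pos: [0.5195, -0.0709, 0.2316]
tool_rot: [3.141, 0.0, 1.721]
force: [1.6, -0.6, -0.4]
grip_width: -0.0
gripper_force: 0.0
```

Run:
```python
from h import *
W=grab_frame('wrist'); cv2.imwrite('pics/c.png',cv2.resize(W['frame'],(768,576))[...,::-1])
print(W['origin'],W['orientation'])
for q,z in(('heater',0),('fixed_face',.1),('loose_block',.05),('loose_face',.1),('green_vial',.072),('red_vial',.072)):
    print(q,[(np.round(d['position'],1).tolist(),round(d['p'],2),atz(W,d['position'],z)[:2].round(4)) for d in tip_of(q,W)[:2]])
```

```text
[0.50750621 0.00680608 0.37401535] [ 2.83342155e+00 -1.14639492e-03  1.50911690e-01]
heater [([273.7, 35.8], 0.82, array([0.5217, 0.0946]))]
fixed_face []
loose_block [([270.9, 253.9], 0.79, array([ 0.5606, -0.1701])), ([305.1, 19.5], 0.55, array([0.5493, 0.103 ]))]
loose_face [([294.8, 254.9], 0.95, array([ 0.5791, -0.1401]))]
green_vial [([411.3, 63.7], 0.62, array([0.6609, 0.0752])), ([327.6, 39.1], 0.61, array([0.5718, 0.0831]))]
red_vial []
```

View pics/c.png

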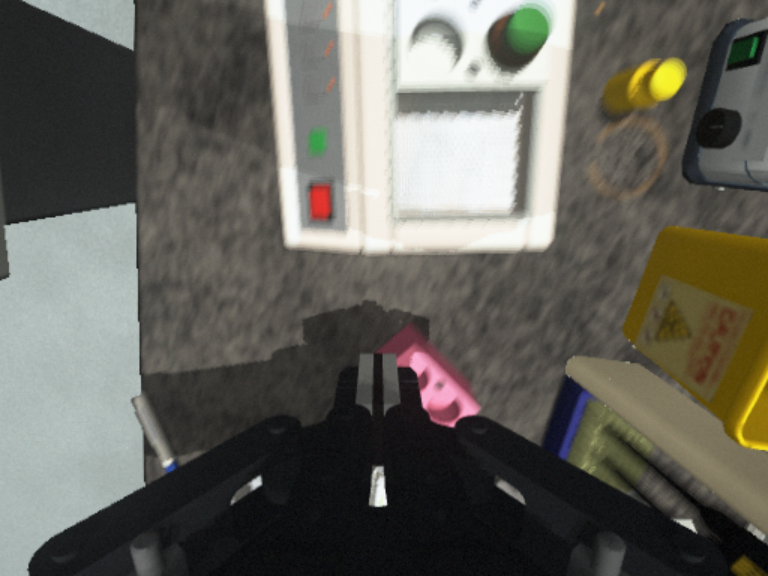

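The wrist view looks along the well. The loose block's −y face is at row ~88 and the well's −y end at row ~216. The heater end wall is at row ~250, between columns 285 and 553. The heater is almost square to the tool.

Run:
```python
from h import *
W=grab_frame('wrist')
for n,p,z in(('end front',(365,253),.078),('end back',(553,248),.078),('back far',(576,20),.078),('back mid',(565,140),.078),('well -y -x',(394,218),.078),('well -x up',(397,95),.078),('block -y face L',(399,90),.1),('block -y R',(530,88),.1)):
    print(n,atz(W,np.array(p)/1.5,z)[:2].round(4))
# candidate model
for x,y,yaw in((.517,.09,.152),):
    M=R.from_euler('z',yaw).as_matrix()
    for l in((100,-148,78),(-16,-122.5,78),(76,-122.5,78),(100,0,78)): print(l,(proj(W,M@(np.array(l)/1e3)+[x,y,0])*1.5).round(0))
f=W; g=cv2.cvtColor(f['frame'],cv2.COLOR_RGB2HSV)
m=((g[...,0]>45)&(g[...,0]<85)&(g[...,1]>90)&(g[...,2]>60)).astype(np.uint8)
n,l,st,c=cv2.connectedComponentsWithStats(m)
for i in range(1,n):
    if st[i,4]>80: print('green',c[i],st[i],atz(f,c[i],.134).round(4))
```

```text
end front [ 0.5072 -0.0597]
end back [ 0.6416 -0.0355]
back far [0.6174 0.1084]
back mid [0.6297 0.0376]
well -y -x [ 0.5239 -0.0317]
well -x up [0.5131 0.0475]
block -y face L [0.5133 0.0472]
block -y R [0.5914 0.0606]
(100, -148, 78) [547. 255.]
(-16, -122.5, 78) [388. 220.]
(76, -122.5, 78) [517. 220.]
(100, 0, 78) [572.  25.]
green [353.20958084  16.01047904] [340   1  27  31 668] [0.5734 0.0828 0.134 ]
green [210.8502994   94.35928144] [205  87  12  16 167] [0.4721 0.0096 0.134 ]
```

```bash
python3 -m inch '[[45,28,0,-0.015,-1],[88,56,0,-0.015,-1],[88,56,0,-0.015,-1],[88,56,40,-0.015,-1],[88,56,80,-0.015,-1],[88,56,110,-0.015,-1],[88,56,135,-0.015,-1],[88,56,150,-0.015,-1],[88,56,162,-0.015,-1],[88,56,162,-0.015,-1],[88,56,162,-0.015,-1]]'
python3 - <<'E'
from h import *
S=grab_frame('scene'); cv2.imwrite('pics/d.png',cv2.resize(S['frame'][90:282,100:356],(800,600),interpolation=2)[...,::-1])
E
```

```text
time: 3.55
tool_pos: [0.5613, 0.0224, 0.0698]
tool_rot: [3.141, 0.0, 1.736]
force: [-0.1, -0.2, 0.2]
grip_width: 0.0
gripper_force: 0.0
```

View pics/d.png

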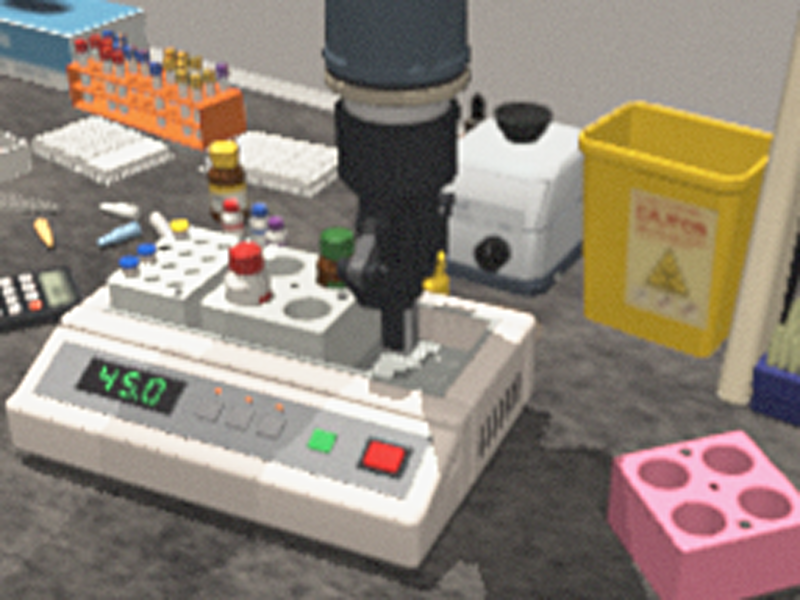

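The fingers are down in the well at about (400,340), clear behind the block. Next I push along tool +x.

```bash
python3 -m inch '[[8,0,0,0,-1],[15,0,0,0,-1],[18,0,0,0,-1],[20,0,0,0,-1],[22,0,0,0,-1],[24,0,0,0,-1],[26,0,0,0,-1],[28,0,0,0,-1],[30,0,0,0,-1],[32,0,0,0,-1],[34,0,0,0,-1],[34,0,0,0,-1]]'
python3 - <<'E'
from h import *
T=grab_frame('top')
print([(q,tip_of(q,T)[0]['position']) for q in('fixed_face','loose_face')])
cv2.imwrite('pics/e.png',cv2.resize(T['frame'][175:325,110:310],(800,600),interpolation=2)[...,::-1])
E
```

```text
time: 4.8
tool_pos: [0.5557, 0.0555, 0.0694]
tool_rot: [3.141, 0.001, 1.736]
force: [1.4, -4.6, 2.7]
grip_width: 0.0
gripper_force: 2.2
[('fixed_face', [158.4, 238.0]), ('loose_face', [331.2, 205.4])]
```

View pics/e.png

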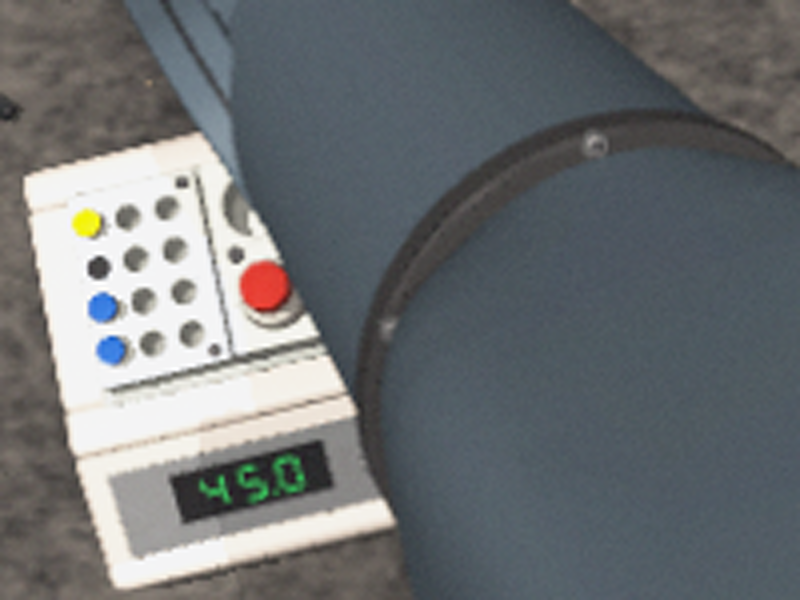

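The top view shows a thin dark line at about x=215, so a small gap remains. I creep on until the force jumps.

```bash
python3 -m inch '[[1,0,0,0,-1],[2,0,0,0,-1],[3,0,0,0,-1],[4,0,0,0,-1],[4,0,0,0,-1]]'; python3 -m inch '[[1,0,0,0,-1],[2,0,0,0,-1],[2,0,0,0,-1]]'
```

```text
time: 5.45
tool_pos: [0.5552, 0.0583, 0.0694]
tool_rot: [3.141, 0.002, 1.735]
force: [1.3, -9.1, 3.2]
grip_width: 0.0
gripper_force: 4.4
time: 5.75
tool_pos: [0.5557, 0.0586, 0.0695]
tool_rot: [3.141, 0.004, 1.734]
force: [5.3, -13.6, 2.5]
grip_width: 0.0001
gripper_force: 7.0
```

```bash
python3 -m inch '[[1,0,0,0,-1],[2,0,0,0,-1],[3,0,0,0,-1],[3,0,0,0,-1],[3,0,0,0,-1]]'; python3 -m inch '[[1,0,0,0,-1],[2,0,0,0,-1],[3,0,0,0,-1],[3,0,0,0,-1],[3,0,0,0,-1]]'
python3 - <<'E'
from h import *
T=grab_frame('top'); W=grab_frame('wrist')
a=cv2.resize(T['frame'][205:275,120:200],(400,350),interpolation=2);b=cv2.resize(W['frame'][0:350,60:460],(400,350))
cv2.imwrite('pics/f.png',np.hstack([a,b])[...,::-1])
E
```

```text
time: 6.25
tool_pos: [0.5557, 0.0586, 0.0695]
tool_rot: [3.141, 0.007, 1.731]
force: [6.5, -22.2, 2.6]
grip_width: 0.0005
gripper_force: 11.4
time: 6.75
tool_pos: [0.5557, 0.0586, 0.0695]
tool_rot: [3.141, 0.01, 1.729]
force: [8.8, -30.6, 4.0]
grip_width: -0.0004
gripper_force: 15.8
```

View pics/f.png

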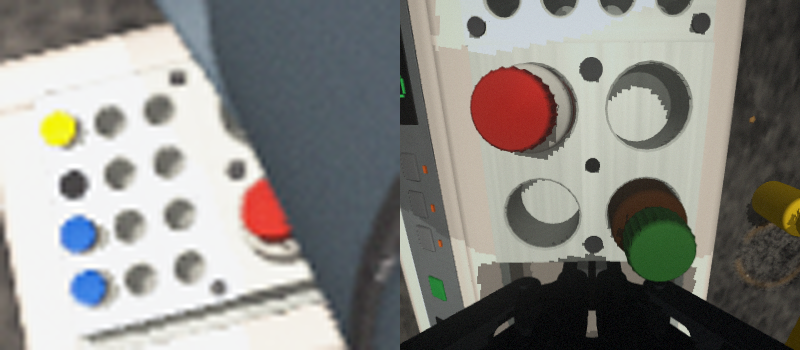

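The force rose from 14 to 31 N without any motion, and no seam shows between the blocks in either picture, so they have met. I back off, rise and open, then locate the green vial at (660,250) in the right half.

```bash
python3 -m inch '[[-10,0,0,0,-1],[-20,0,0,0,-1],[-25,0,0,0,-1],[-25,0,-40,0,-1],[-25,10,-80,0,-1],[-15,22,-120,0,1],[-15,22,-130,0,1],[-15,22,-130,0,1],[-15,22,-130,0,1],[-15,22,-130,0,1]]'
python3 - <<'E'
from h import *
W=grab_frame('wrist');S=grab_frame('scene');T=grab_frame('top');s=telemetry.get_state();print(s['tool_pos'],s['tool_rot'],s['grip_width'])
def green(f,v0):
    g=cv2.cvtColor(f['frame'],cv2.COLOR_RGB2HSV)
    m=((g[...,0]>45)&(g[...,0]<85)&(g[...,1]>90)&(g[...,2]>v0)).astype(np.uint8)
    n,l,st,c=cv2.connectedComponentsWithStats(m); return [(c[i],st[i]) for i in range(1,n) if st[i,4]>60]
for n,f,v in(('w',W,30),('s',S,30),('t',T,30)):
    for c,st in green(f,v): print(n,c.round(1),st,atz(f,c,.130).round(4))
for q in('green_vial','red_vial','loose_face','fixed_face'):
  for n,f in(('w',W),('s',S),('t',T)):
    for d in tip_of(q,f)[:2]: print(q,n,np.round(d['position'],1),round(d['p'],2),atz(f,d['position'],.1 if 'face' in q else .072).round(4))
cv2.imwrite('pics/g.png',np.hstack([cv2.resize(W['frame'],(400,300)),cv2.resize(S['frame'][90:240,100:300],(400,300))])[...,::-1])
E
```

```text
time: 7.85
tool_pos: [0.5764, 0.0566, 0.1976]
tool_rot: [-3.138, 0.0, 1.737]
force: [-0.6, 0.3, 0.8]
grip_width: 0.0723
gripper_force: 0.0
[0.57697146 0.05680602 0.19811095] [-3.13947663e+00 -9.74849760e-05  1.73678686e+00] 0.0852788014539946
w [121.1  48.9] [116  41  11  15  77] [0.4675 0.1588 0.13  ]
w [123.   69.2] [116  62  15  15  97] [0.4694 0.1458 0.13  ]
w [125.2  89.5] [119  84  14  12  93] [0.4715 0.1324 0.13  ]
w [431.5 145.1] [423 138  18  16 185] [0.7027 0.1314 0.13  ]
w [255.2 160.5] [241 147  29  28 630] [0.5723 0.097  0.13  ]
w [140.3 209.9] [135 203  11  15 126] [0.4868 0.0416 0.13  ]
s [201.5 166. ] [197 162  10  10  86] [0.5678 0.0934 0.13  ]
green_vial w [256.3 145.7] 0.85 [0.5732 0.1011 0.072 ]
green_vial w [349.6 162.5] 0.84 [0.6663 0.1004 0.072 ]
green_vial s [236.7 192.5] 0.73 [0.5998 0.026  0.072 ]
green_vial s [204.8 190.8] 0.55 [0.567 0.087 0.072]
red_vial w [252.9 148. ] 0.55 [0.5704 0.0984 0.072 ]
red_vial s [179.7 193. ] 0.57 [0.5298 0.1257 0.072 ]
loose_face w [223.6  71.7] 0.96 [0.5363 0.1584 0.1   ]
loose_face s [171.9 174.8] 0.96 [0.5442 0.1577 0.1   ]
loose_face s [315.3 229.5] 0.81 [ 0.5341 -0.1848  0.1   ]
loose_face t [331.1 208.1] 0.67 [ 0.5753 -0.1593  0.1   ]
loose_face t [164.3 239.8] 0.53 [0.5377 0.1532 0.1   ]
fixed_face w [224.2  69.3] 0.86 [0.5365 0.1602 0.1   ]
fixed_face s [169.8 174.3] 0.88 [0.5433 0.1629 0.1   ]
fixed_face s [186.8 228.4] 0.37 [0.4116 0.0046 0.1   ]
fixed_face t [160.6 238.6] 0.62 [0.5404 0.16   0.1   ]
```

View pics/g.png

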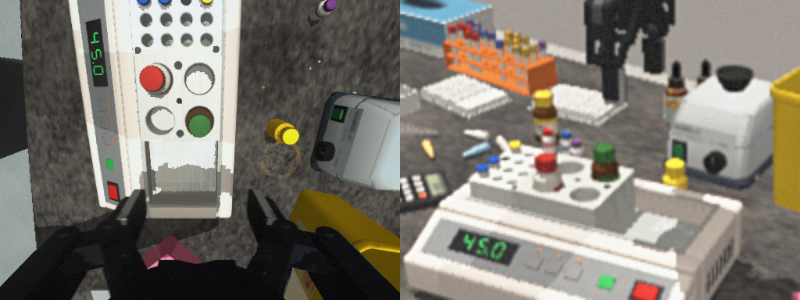

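The left half shows green cap at (200,122) and the right half shows the blocks closed up. The wrist fix and the contact kinematics agree on the green vial at (0.572, 0.097). I move over it and descend.

```bash
python3 -m inch '[[20,1,0,0,1],[41,2,0,0,1],[41,2,0,0,1],[41,2,30,0,1],[41,2,60,0,1],[41,2,80,0,1],[41,2,92,0,1],[41,2,97,0,1],[41,2,97,0,1],[41,2,97,0,1]]' 25
python3 - <<'E'
from h import *
W=grab_frame('wrist')
cv2.imwrite('pics/h.png',W['frame'][...,::-1])
E
```

```text
time: 9.6
tool_pos: [0.5734, 0.098, 0.1032]
tool_rot: [3.14, -0.0, 1.737]
force: [0.6, 0.4, 0.0]
grip_width: 0.0855
gripper_force: 0.0
```

View pics/h.png

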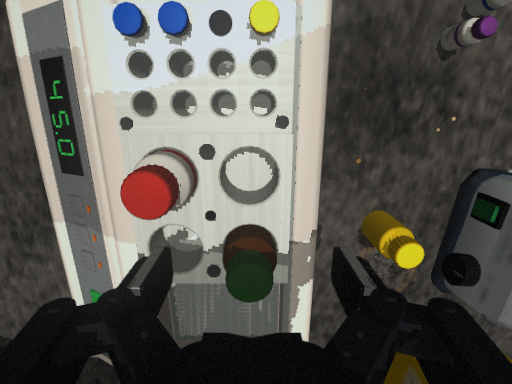

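The vial (250,270) sits midway between the pads (160 and 345). I go 2 mm lower and close.

```bash
python3 -m inch '[[0,0,2,0,1],[0,0,2,0,-1],[0,0,2,0,-1],[0,0,2,0,-1],[0,0,2,0,-1],[0,0,2,0,-1],[0,0,2,0,-1],[0,0,2,0,-1],[0,0,2,0,-1]]' 25
```

```text
time: 10.55
tool_pos: [0.5729, 0.0979, 0.1004]
tool_rot: [3.141, -0.0, 1.737]
force: [-0.9, 0.1, 3.5]
grip_width: 0.029
gripper_force: 25.0
```

```bash
python3 -m inch '[[0,0,-5,0,-1],[0,0,-12,0,-1],[0,0,-22,0,-1],[0,0,-34,0,-1],[0,0,-48,0,-1],[0,0,-60,0,-1],[0,0,-60,0,-1],[0,0,-60,0,-1]]'
python3 - <<'E'
from h import *
S=grab_frame('scene');W=grab_frame('wrist');s=telemetry.get_state();print(s['tool_pos'],s['grip_width'])
for d in tip_of('green_vial',S): print(d['position'],d['p'])
p=s['tool_pos']; print('tip px',proj(S,p),'expected vial base',proj(S,np.array(p)+[0,0,-.028]))
cv2.imwrite('pics/i.png',np.hstack([cv2.resize(S['frame'][85:235,120:270],(400,400),interpolation=2),cv2.resize(W['frame'][84:384,100:400],(400,400))])[...,::-1])
E
```

```text
time: 11.35
tool_pos: [0.5729, 0.0978, 0.1606]
tool_rot: [3.141, 0.0, 1.737]
force: [-0.4, -0.0, -1.2]
grip_width: 0.0287
gripper_force: 24.7
[0.57245356 0.09765278 0.15980449] 0.02906838164643439
[202.1, 162.5] 0.83
[236.8, 192.5] 0.67
tip px [200.71581924 151.84879565] expected vial base [201.29703205 163.90747376]
```

View pics/i.png

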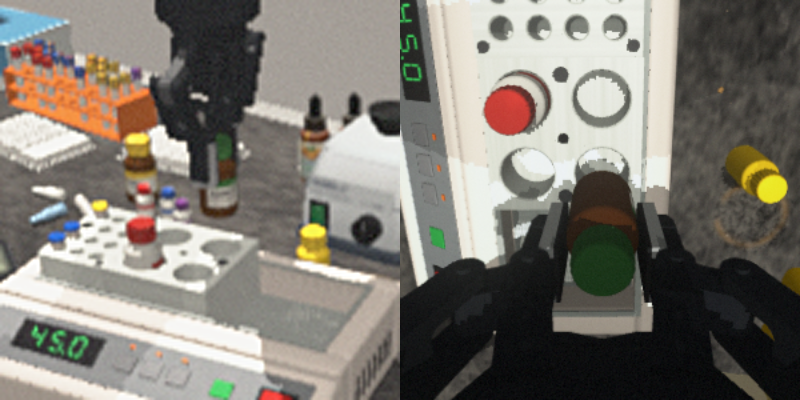

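The vial is held upright and clear, and the red one is still in its hole. The moves allow no tool tilt, so I will pivot the vial in the pads by pressing its foot against the immovable inner rim of the well's empty end.

```bash
python3 -m inch '[[-30,-10,0,0,-1],[-65,-22,0,0,-1],[-90,-22,0,0,-1],[-93,-22,0,0,-1],[-93,-22,25,0,-1],[-93,-22,50,0,-1],[-93,-22,62,0,-1],[-93,-22,66,0,-1],[-93,-22,66,0,-1]]' 20;  python3 -m inch '[[-3,0,0,0,-1],[-6,0,0,0,-1],[-8,0,0,0,-1],[-10,0,0,0,-1],[-12,0,0,0,-1],[-14,0,0,0,-1],[-14,0,0,0,-1]]'
```

```text
time: 12.4
tool_pos: [0.5664, 0.003, 0.0941]
tool_rot: [-3.141, -0.0, 1.738]
force: [0.2, 0.3, -0.5]
grip_width: 0.0286
gripper_force: 24.7
time: 13.1
tool_pos: [0.5689, -0.0095, 0.0947]
tool_rot: [3.141, -0.002, 1.738]
force: [-1.6, 6.4, 2.0]
grip_width: 0.0287
gripper_force: 25.0
```

```bash
cat > m.py <<'E'
from h import *
S=grab_frame('scene');W=grab_frame('wrist');s=telemetry.get_state();p=np.array(s['tool_pos']);print(p.round(4),np.round(s['force'],1))
Rt=rot(s['tool_rot'])
def green(f,q):
    g=cv2.cvtColor(f['frame'],cv2.COLOR_RGB2HSV)
    m=((g[...,0]>40)&(g[...,0]<85)&(g[...,1]>90)&(g[...,2]>15)).astype(np.uint8)
    n,l,st,c=cv2.connectedComponentsWithStats(m)
    L=[(np.hypot(*(c[i]-q)),c[i],st[i]) for i in range(1,n) if st[i,4]>30]
    return min(L,key=lambda t:t[0])
for n,f in(('S',S),('W',W)):
    q=proj(f,p+[0,0,.025]); d,c,st=green(f,q); print(n,'cap exp upright',q.round(0),'got',c.round(1),st)
    b=[np.round(t['position'],1).tolist()+[round(t['p'],2)] for t in tip_of('green_vial',f)[:3]]
    print(' base upright exp',proj(f,p+[0,0,-.028]).round(1),'got',b)
    for a in(0,15,30,45,60):
        ax=Rt@np.array([-np.sin(np.radians(a)),0,-np.cos(np.radians(a))]); piv=p+Rt@np.array([0,0,-.013])
        print('  ',a,'base',proj(f,piv-.041*ax).round(1),'cap',proj(f,piv+.015*ax).round(1))
E
python3 -m inch '[[-2,0,0,0,-1],[-4,0,0,0,-1],[-6,0,0,0,-1],[-8,0,0,0,-1],[-10,0,0,0,-1],[-10,0,0,0,-1]]'; python3 m.py
```

```text
time: 13.7
tool_pos: [0.5709, -0.019, 0.095]
tool_rot: [3.14, -0.002, 1.738]
force: [-1.0, 6.6, 4.5]
grip_width: 0.0292
gripper_force: 26.4
[ 0.5709 -0.0191  0.095 ] [-1.5  5.9  5.9]
S cap exp upright [247. 185.] got [202.4 230.6] [199 227   8   8  43]
 base upright exp [247. 207.] got [[241.0, 205.0, 0.61]]
   0 base [247.  206.9] cap [247.5 183.3]
   15 base [242.3 205.2] cap [249.3 184. ]
   30 base [237.9 202.5] cap [250.9 185. ]
   45 base [234.2 198.9] cap [252.4 186.4]
   60 base [231.3 194.7] cap [253.4 188. ]
W cap exp upright [252. 276.] got [251.5 278.5] [ 227  253   50   52 2092]
 base upright exp [251.5 230.9] got [[423.0, 99.5, 0.57], [249.4, 211.6, 0.56]]
   0 base [251.5 230.8] cap [251.6 279.7]
   15 base [251.5 216.9] cap [251.6 285.9]
   30 base [251.6 204.8] cap [251.6 290.3]
   45 base [251.6 195. ] cap [251.6 292.5]
   60 base [251.6 188.5] cap [251.6 292.6]
```

The vial is at about 20–25°, as the geometry predicts for this travel. I continue.

```bash
python3 -m inch '[[-2,0,0,0,-1],[-4,0,0,0,-1],[-6,0,0,0,-1],[-8,0,0,0,-1],[-10,0,0,0,-1],[-12,0,0,0,-1],[-12,0,0,0,-1]]'; python3 m.py
```

```text
time: 14.6
tool_pos: [0.5729, -0.0316, 0.0947]
tool_rot: [3.14, -0.002, 1.738]
force: [-0.1, 4.5, 1.7]
grip_width: 0.0291
gripper_force: 25.6
[ 0.5729 -0.0315  0.0947] [-0.2  4.6  2.5]
S cap exp upright [253. 186.] got [202.5 230.5] [199 227   8   8  44]
 base upright exp [252.7 208.5] got [[241.3, 202.7, 0.58], [238.9, 192.2, 0.49]]
   0 base [252.7 208.5] cap [253.3 184.8]
   15 base [247.9 206.7] cap [255.1 185.4]
   30 base [243.5 204. ] cap [256.8 186.5]
   45 base [239.8 200.4] cap [258.3 187.9]
   60 base [236.9 196.2] cap [259.3 189.5]
W cap exp upright [252. 276.] got [251.3 277.5] [ 227  254   50   48 1987]
 base upright exp [251.5 230.8] got [[251.0, 192.1, 0.98], [426.0, 82.1, 0.96]]
   0 base [251.6 230.8] cap [251.7 279.7]
   15 base [251.6 216.9] cap [251.7 285.9]
   30 base [251.6 204.8] cap [251.7 290.3]
   45 base [251.6 195. ] cap [251.7 292.5]
   60 base [251.7 188.5] cap [251.7 292.6]
```

```bash
python3 -m inch '[[0,0,-8,0,-1],[0,0,-20,0,-1],[0,0,-40,0,-1],[0,0,-60,0,-1],[0,0,-60,0,-1],[0,0,-60,0,-1]]' 30; python3 m.py
python3 - <<'E'
from h import *
W=grab_frame('wrist');S=grab_frame('scene')
cv2.imwrite('pics/j.png',np.hstack([cv2.resize(S['frame'][100:220,190:310],(400,400),interpolation=2),cv2.resize(W['frame'][134:334,150:350],(400,400),interpolation=2)])[...,::-1])
E
```

```text
time: 15.4
tool_pos: [0.5727, -0.0336, 0.1551]
tool_rot: [3.14, 0.001, 1.736]
force: [0.6, -0.2, -0.7]
grip_width: 0.0289
gripper_force: 29.8
[ 0.572  -0.0334  0.154 ] [-0.6 -0.  -0.4]
S cap exp upright [255. 160.] got [202.5 230.6] [199 227   8   8  44]
 base upright exp [254.  183.8] got [[236.9, 190.5, 0.67], [243.4, 178.3, 0.57]]
   0 base [254.  183.8] cap [254.7 158.2]
   15 base [249.  182.1] cap [256.6 158.8]
   30 base [244.4 179.2] cap [258.3 159.9]
   45 base [240.5 175.5] cap [259.8 161.3]
   60 base [237.5 171. ] cap [260.9 163. ]
W cap exp upright [251. 275.] got [251.5 277.1] [ 227  253   49   48 1995]
 base upright exp [251.3 230.3] got [[247.8, 194.9, 0.69], [394.2, 84.5, 0.61]]
   0 base [251.3 230.3] cap [251.3 279. ]
   15 base [251.3 216.5] cap [251.3 285.2]
   30 base [251.3 204.3] cap [251.3 289.5]
   45 base [251.3 194.6] cap [251.3 291.7]
   60 base [251.3 188. ] cap [251.3 291.8]
```

View pics/j.png

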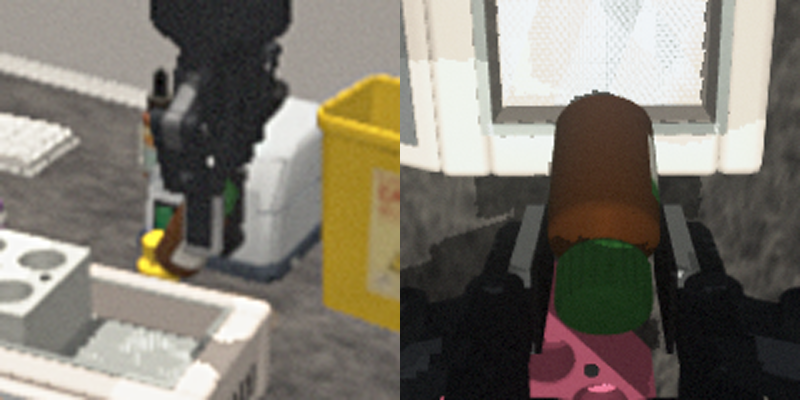

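In the right half the vial leans towards the wrist camera, between the pads. In the left half its foot, at (175,260), swings towards the block. I work out the angle by fitting a cylinder model to the outline extents in both views.

```bash
cat > fit.py <<'E'
from h import *
from scipy.optimize import least_squares
def run():
    W=grab_frame('wrist');S=grab_frame('scene');s=telemetry.get_state();p=np.array(s['tool_pos']);Rt=rot(s['tool_rot'])
    t=np.linspace(0,2*np.pi,60)
    def circ(z,r): return np.c_[r*np.cos(t),r*np.sin(t),0*t+z]/1e3
    B=np.vstack([circ(0,15),circ(50,15)]);C=np.vstack([circ(50,12),circ(62,12)])
    def px(f,pts,q):
        a,x,y,z=q; ax=np.array([-np.sin(a),0,-np.cos(a)]); ex=np.array([np.cos(a),0,-np.sin(a)]); ey=np.cross(ax,ex)
        M=np.c_[ex,ey,ax]; g=np.array([x,y,z-19])/1e3
        L=(pts-[0,0,.041])@M.T+g
        return np.array([proj(f,p+Rt@v) for v in L])
    def hsv(f): return [c.astype(int) for c in cv2.split(cv2.cvtColor(f['frame'],cv2.COLOR_RGB2HSV))]
    def comp(m,q):
        n,l,st,c=cv2.connectedComponentsWithStats(m.astype(np.uint8)); i=min((i for i in range(1,n) if st[i,4]>25),key=lambda i:np.hypot(*(c[i]-q))); return l==i,st[i]
    h,sa,v=hsv(W); gm,gs=comp((h>40)&(h<85)&(sa>90)&(v>15),proj(W,p+[0,0,.02])); bm,bs=comp((h<20)&(sa>110)&(v>25)&(v<190),proj(W,p))
    h,sa,v=hsv(S); sm,ss=comp((h<18)&(sa>110)&(v>20)&(v<170),proj(S,p+[0,.02,-.01]))
    print('W green',gs,'W brown',bs,'S brown',ss)
    obs=np.array([gs[1]+gs[3]-.5,bs[1]-.5,gs[0]-.5,gs[0]+gs[2]-.5, ss[0]-.5,ss[1]+ss[3]-.5])
    wt=np.array([1,1,1,1,1,1.])
    def model(q):
        c=px(W,C,q);b=px(W,B,q);sb=px(S,B,q)
        return np.array([c[:,1].max(),b[:,1].min(),c[:,0].min(),c[:,0].max(),sb[:,0].min(),sb[:,1].max()])
    o=least_squares(lambda q:(model(q)-obs)*wt,[.8,0,0,6])
    print('angle',np.degrees(o.x[0]).round(1),'x y z',o.x[1:].round(1),'res',o.fun.round(1))
    for a in(30,35,40,45,50,55,60):
        o=least_squares(lambda q:(model([np.radians(a),*q])-obs)*wt,[0,0,6]); print(a,o.x.round(1),o.fun.round(1))
    # IoU in W at fixed angles
    u=(gm|bm).astype(np.uint8)
run()
E
python3 fit.py
```

```text
W green [ 227  253   49   48 1995] W brown [ 224  182   56   80 3184] S brown [237 162  11  21  83]
angle 50.3 x y z [-1.2 -0.4 11.1] res [ 0.8 -0.2  1.7 -1.4 -2.2  0.8]
30 [ 4.3 -0.4  8. ] [ 1.3 -1.2 -0.1  0.5 -1.   3. ]
35 [ 2.5 -0.3  9.4] [ 1.6 -1.3  0.5 -0.  -1.3  3. ]
40 [ 1.  -0.3 10.4] [ 1.6 -1.2  1.  -0.5 -1.6  2.6]
45 [-0.3 -0.4 11. ] [ 1.3 -0.8  1.4 -1.  -1.9  1.9]
50 [-1.2 -0.4 11.1] [ 0.8 -0.3  1.7 -1.3 -2.2  0.9]
55 [-1.9 -0.4 12.8] [ 0.6 -0.1  2.2 -1.9 -2.5  0.5]
60 [-2.4 -0.4 14.8] [ 0.5  0.1  2.8 -2.5 -2.8  0.1]
```

```bash
python3 -m inch '[[0,0,-30,0,-1],[0,0,-70,0,-1],[20,0,-110,-0.1,-1],[50,0,-145,-0.25,-1],[80,0,-145,-0.4,-1],[100,0,-145,-0.53,-1],[105,0,-145,-0.53,-1],[105,0,-145,-0.53,-1],[105,0,-145,-0.53,-1],[105,0,-145,-0.53,-1]]' 30; python3 fit.py
python3 - <<'E'
from h import *
S=grab_frame('scene');s=telemetry.get_state();p=np.array(s['tool_pos'])
h,sa,v=[c.astype(int) for c in cv2.split(cv2.cvtColor(S['frame'],cv2.COLOR_RGB2HSV))]
c,r0=proj(S,p-[0,0,0]).astype(int); print(c,r0)
b=(h<22)&(sa>90)&(v<190);g=(h>40)&(h<88)&(sa>80);k=(v<55)
for y in range(r0-28,r0+24): print(y,''.join('B' if b[y,x] else 'G' if g[y,x] else '#' if k[y,x] else '.' for x in range(c-32,c+33)))
E
```

```text
time: 16.8
tool_pos: [0.5553, 0.069, 0.2989]
tool_rot: [-3.141, 0.0, 2.263]
force: [0.7, 0.6, -0.7]
grip_width: 0.0293
gripper_force: 29.8
W green [ 227  253   50   48 1991] W brown [ 224  182   56   80 3283] S brown [184  78  15  26 183]
angle 51.2 x y z [-1.5  0.2  9.5] res [ 2.   0.1  1.9 -1.8 -1.7  1.9]
30 [4.6 0.2 6.6] [ 1.9 -1.8  0.   0.3 -0.3  3.5]
35 [2.8 0.3 7.9] [ 2.3 -1.9  0.6 -0.3 -0.6  3.7]
40 [1.3 0.3 8.8] [ 2.4 -1.8  1.1 -0.8 -1.   3.5]
45 [0.1 0.2 9.2] [ 2.2 -1.5  1.5 -1.2 -1.4  3. ]
50 [-0.8  0.2  9.3] [ 1.7 -0.9  1.8 -1.6 -1.8  2.1]
55 [-1.5  0.2 11. ] [ 1.5 -0.8  2.4 -2.2 -2.1  1.9]
60 [-1.9  0.2 12.9] [ 1.5 -0.7  2.9 -2.7 -2.4  1.7]
203 89
61 .........................##############..........................
62 ........................###############..........................
63 .........................##############..........................
64 ..........................#############..........................
65 .........................##############..........................
66 .........................#######.#######.........................
67 ...............
[... 2468 characters left out ...]

103 .....................BBBBBB......................................
104 .................................................................
105 .................................................................
106 .................................................................
107 .................................................................
108 .................................................................
109 .................................................................
110 .................................................................
111 .................................................................
112 .................................................................
```

Run:
```python
from h import *
S=grab_frame('scene');s=telemetry.get_state();p=np.array(s['tool_pos']);Rt=rot(s['tool_rot'])
t=np.linspace(0,2*np.pi,60); circ=lambda z,r:np.c_[r*np.cos(t),r*np.sin(t),0*t+z]/1e3
print('fx',S['intrinsics'][0][0])
for a in(20,25,30,35,40,45,50):
    q=np.radians(a); ax=np.array([-np.sin(q),0,-np.cos(q)]);ex=np.array([np.cos(q),0,-np.sin(q)]);M=np.c_[ex,np.cross(ax,ex),ax]
    P=lambda z,r:np.array([proj(S,p+Rt@((v-[0,0,.041])@M.T+[0,0,-.013])) for v in circ(z,r)])
    b=P(0,15);hull=cv2.convexHull(np.vstack([b,P(50,15)]).astype(np.float32))[:,0]; c=P(62,12)
    m=np.zeros((384,512),np.uint8);cv2.fillPoly(m,[np.round(hull).astype(int)],1)
    print(a,'left col at rows 74..98 step4',[int(np.flatnonzero(m[y]).min()) if m[y].any() else None for y in range(74,102,4)],'bottom',hull[hull[:,1].argmax()].round(0),'left',hull[hull[:,0].argmin()].round(0),'cap max col',c[:,0].max().round(0),'row min',c[:,1].min().round(0))
for y in range(72,108,2): print(y,' '.join('%02x%02x%02x'%tuple(S['frame'][y,x]) for x in range(180,206)))
```

```text
fx 399.1179971026734
20 left col at rows 74..98 step4 [None, 196, 195, 194, 192, 191, 190] bottom [202. 107.] left [189. 101.] cap max col 213.0 row min 69.0
25 left col at rows 74..98 step4 [198, 196, 194, 192, 191, 189, 187] bottom [201. 107.] left [187. 100.] cap max col 214.0 row min 69.0
30 left col at rows 74..98 step4 [198, 196, 194, 192, 190, 188, 186] bottom [199. 107.] left [186.  98.] cap max col 215.0 row min 69.0
35 left col at rows 74..98 step4 [199, 196, 194, 191, 188, 185, 184] bottom [197. 106.] left [184.  97.] cap max col 215.0 row min 69.0
40 left col at rows 74..98 step4 [199, 196, 193, 190, 187, 184, 184] bottom [195. 106.] left [183.  95.] cap max col 216.0 row min 69.0
45 left col at rows 74..98 step4 [200, 196, 192, 189, 185, 182, 184] bottom [193. 105.] left [182.  93.] cap max col 216.0 row min 70.0
50 left col at rows 74..98 step4 [200, 195, 191, 187, 182, 182, 185] bottom [192. 104.] left [181.  91.] cap max col 216.0 row min 70.0
72 9d978f 9a958c 9f9891 9a9790 9c9890 9e9993 9c958f 9d9891 9c9691 9e9793 9e9791 9d9790 a19b93 9e9893 9e9890 a29d96 9a938e 7b79
[... 2507 characters left out ...]
65 452d26 421f09 4a2b19 4c3423 422f1b 472f20 483324 463527 4c3b2d 514535 6e635b 797269 706b60 6f6861 84837c 9d9690 a29c97 9f9b94 9c9790 a19d97
102 9e9692 9e9791 a09a94 9c968f a19e98 a6a29a 999390 726f69 6c655d 46372f 453228 3d220b 402914 432a16 3f2917 3e291a 362309 351f12 4b423d 847c77 a09d96 a19997 9d968f 9b9792 a19b93 a09f95
104 9f9992 9f9993 9c958e 9d9590 9d9890 a19b94 a19c94 a19993 a39d98 a29995 99938c 797670 786e6c 6e6762 3f382e 392721 32261b 443f3c 847e76 9d9790 a09995 9a968e 9d9890 9d9793 a19a92 9c978f
106 9c9791 9e9991 9c958f 9d9990 99958c a19b90 9e9992 9f9992 a09892 9f9a90 a19b96 a19892 a29c95 a29d99 9e9a93 9e9b95 a29a94 a09994 a29b94 9f9992 a09792 a19c95 9f9a95 a09993 9b9890 9e9b95
```

The side silhouette in the scene view leans only about 28° because the vial partly slid between the pads. I press again, a bit higher on the fingers for a longer lever.

```bash
python3 -m inch '[[-20,-12,30,0.14,-1],[-50,-30,70,0.28,-1],[-77,-46,110,0.42,-1],[-77,-46,140,0.527,-1],[-77,-46,165,0.527,-1],[-77,-46,180,0.527,-1],[-77,-46,192,0.527,-1],[-77,-46,201,0.527,-1],[-77,-46,201,0.527,-1],[-77,-46,201,0.527,-1]]' 25; python3 -m inch '[[-3,0,0,0,-1],[-6,0,0,0,-1],[-9,0,0,0,-1],[-12,0,0,0,-1],[-14,0,0,0,-1],[-16,0,0,0,-1],[-16,0,0,0,-1]]';python3 -m inch '[[-2,0,0,0,-1],[-4,0,0,0,-1],[-6,0,0,0,-1],[-8,0,0,0,-1],[-8,0,0,0,-1]]'
```

```text
time: 18.0
tool_pos: [0.5695, -0.018, 0.0988]
tool_rot: [3.141, 0.0, 1.74]
force: [1.1, -0.2, 0.9]
grip_width: 0.029
gripper_force: 29.8
time: 18.7
tool_pos: [0.5718, -0.0332, 0.0982]
tool_rot: [-3.142, -0.001, 1.74]
force: [0.2, 3.1, 0.6]
grip_width: 0.0288
gripper_force: 29.7
time: 19.2
tool_pos: [0.5733, -0.0421, 0.0984]
tool_rot: [3.141, 0.0, 1.739]
force: [0.4, 3.7, 1.6]
grip_width: 0.0289
gripper_force: 26.7
```

```bash
cat > ang.py <<'E'
from h import *
from scipy.optimize import least_squares
S=grab_frame('scene');W=grab_frame('wrist');s=telemetry.get_state();p=np.array(s['tool_pos']);Rt=rot(s['tool_rot'])
fr=S['frame'].astype(int); c0,r0=proj(S,p).astype(int)
bg=np.array([0x9e,0x97,0x91]); d=np.abs(fr-bg).sum(2)
m=(d>45); w=np.zeros_like(m); w[r0-14:r0+30,c0-34:c0+15]=1; m&=w
n,l,st,cc=cv2.connectedComponentsWithStats(m.astype(np.uint8)); i=1+st[1:,4].argmax(); m=l==i
print(st[i]); 
rows=range(r0-10,m.nonzero()[0].max()-1)
L=[(y,np.flatnonzero(m[y]).min()) for y in rows if m[y].any()]
cols=range(m.nonzero()[1].min()+3,c0-3); Bt=[(x,np.flatnonzero(m[:,x]).max()+1) for x in cols if m[:,x].any()]
print('L',L);print('B',Bt)
t=np.linspace(0,2*np.pi,90); circ=lambda z,r:np.c_[r*np.cos(t),r*np.sin(t),0*t+z]/1e3
def hull(q):
    a,x,z=q; ax=np.array([-np.sin(a),0,-np.cos(a)]);ex=np.array([np.cos(a),0,-np.sin(a)]);M=np.c_[ex,np.cross(ax,ex),ax]
    return cv2.convexHull(np.array([proj(S,p+Rt@((v-[0,0,.041])@M.T+np.array([x,0,z-13])/1e3)) for v in np.vstack([circ(0,15),circ(50,15)])]).astype(np.float32))
def res(q):
    h=hull(q); return [cv2.pointPolygonTest(h,(float(x-.5),float(y)),True) for y,x in L]+[cv2.pointPolygonTest(h,(float(x),float(y-.5)),True) for x,y in Bt]
for a0 in(.5,.8):
    o=least_squares(res,[a0,0,0],diff_step=1e-2,loss='soft_l1',x_scale=[.1,1,1]); print('angle',np.degrees(o.x[0]).round(1),o.x[1:].round(1),'cost',round(o.cost,2))
for a in range(25,66,5):
    o=least_squares(lambda q:res([np.radians(a),*q]),[0,0],diff_step=1e-2,loss='soft_l1'); print(a,o.x.round(1),round(o.cost,2))
E
python3 -m inch '[[0,0,-8,0,-1],[0,0,-25,0,-1],[0,0,-60,0,-1],[0,0,-100,0,-1],[20,0,-140,-0.1,-1],[50,0,-175,-0.25,-1],[80,0,-200,-0.4,-1],[105,0,-201,-0.53,-1],[114,0,-201,-0.53,-1],[114,0,-201,-0.53,-1],[114,0,-201,-0.53,-1],[114,0,-201,-0.53,-1]]' 30; python3 ang.py
```

```text
time: 20.4
tool_pos: [0.5542, 0.0687, 0.2987]
tool_rot: [-3.14, 0.0, 2.266]
force: [-0.1, -0.2, -1.2]
grip_width: 0.029
gripper_force: 29.7
[181  76  30  29 565]
L [(80, np.int64(190)), (81, np.int64(189)), (82, np.int64(188)), (83, np.int64(188)), (84, np.int64(187)), (85, np.int64(186)), (86, np.int64(186)), (87, np.int64(185)), (88, np.int64(184)), (89, np.int64(184)), (90, np.int64(183)), (91, np.int64(182)), (92, np.int64(182)), (93, np.int64(181)), (94, np.int64(181)), (95, np.int64(181)), (96, np.int64(181)), (97, np.int64(181)), (98, np.int64(182)), (99, np.int64(183)), (100, np.int64(184)), (101, np.int64(185)), (102, np.int64(186))]
B [(184, np.int64(101)), (185, np.int64(102)), (186, np.int64(103)), (187, np.int64(103)), (188, np.int64(104)), (189, np.int64(104)), (190, np.int64(105)), (191, np.int64(105)), (192, np.int64(105)), (193, np.int64(105)), (194, np.int64(105)), (195, np.int64(103)), (196, np.int64(102)), (197, np.int64(101)), (198, np.int64(99)), (199, np.int64(98))]
angle 56.0 [-0.   3.8] cost 22.03
angle 50.5 [0. 0.] cost 27.92
25 [0. 0.] 156.97
30 [0. 0.] 125.72
35 [0. 0.] 96.11
40 [0. 0.] 67.57
45 [0. 0.] 41.61
50 [0. 0.] 28.04
55 [0. 0.] 35.19
60 [0. 0.] 53.89
65 [0. 0.] 78.15
```

```bash
python3 - <<'E'
s=open('ang.py').read(); i=s.index('for a0 in'); s=s[:i]+'''from scipy.optimize import minimize
f=lambda q:np.abs(np.array(res([q[0]/57.3,q[1],q[2]]))).sum()
o=min((minimize(f,[a0,2,0],method='Nelder-Mead',options=dict(initial_simplex=[[a0,2,0],[a0+10,2,0],[a0,7,0],[a0,2,5]])) for a0 in(25,40,50)),key=lambda o:o.fun)
print('angle',o.x.round(1),'mean res px',round(o.fun/(len(L)+len(Bt)),2))
for a in range(25,61,5):
    o=minimize(lambda q:f([a,*q]),[2,0],method='Nelder-Mead',options=dict(initial_simplex=[[2,0],[7,0],[2,5]])); print(a,o.x.round(1),round(o.fun/(len(L)+len(Bt)),2))
'''
open('ang.py','w').write(s.replace("print('L',L);print('B',Bt)",""))
E
python3 ang.py
```

```text
[180  76  30  29 567]
angle [34.3  8.1 -3.8] mean res px 0.25
25 [11.7 -5.9] 0.65
30 [ 9.9 -4.8] 0.39
35 [ 7.8 -3.6] 0.25
40 [ 6.2 -2.1] 0.35
45 [ 4.7 -0.3] 0.52
50 [3.1 1.6] 0.72
55 [1.7 3.8] 0.92
60 [0.7 5.5] 1.1
```

It is now at about 35°. One more press of about 10 mm should bring it to 45°.

```bash
python3 -m inch '[[-20,-12,30,0.14,-1],[-50,-30,70,0.28,-1],[-82,-47,110,0.42,-1],[-82,-47,140,0.527,-1],[-82,-47,165,0.527,-1],[-82,-47,180,0.527,-1],[-82,-47,194,0.527,-1],[-82,-47,203,0.527,-1],[-82,-47,203,0.527,-1],[-82,-47,203,0.527,-1]]' 25; python3 -m inch '[[-4,0,0,0,-1],[-8,0,0,0,-1],[-11,0,0,0,-1],[-14,0,0,0,-1],[-17,0,0,0,-1],[-20,0,0,0,-1],[-22,0,0,0,-1],[-24,0,0,0,-1],[-26,0,0,0,-1],[-28,0,0,0,-1],[-28,0,0,0,-1]]'; python3 -m inch '[[0,0,-8,0,-1],[0,0,-25,0,-1],[0,0,-60,0,-1],[0,0,-100,0,-1],[20,0,-140,-0.1,-1],[50,0,-175,-0.25,-1],[80,0,-200,-0.4,-1],[105,0,-203,-0.53,-1],[124,0,-203,-0.53,-1],[124,0,-203,-0.53,-1],[124,0,-203,-0.53,-1],[124,0,-203,-0.53,-1]]' 30; python3 ang.py
```

```text
time: 21.6
tool_pos: [0.5711, -0.0224, 0.0967]
tool_rot: [3.141, 0.0, 1.743]
force: [-0.0, -0.3, -0.5]
grip_width: 0.0289
gripper_force: 29.7
time: 22.7
tool_pos: [0.5757, -0.0506, 0.0964]
tool_rot: [3.141, 0.0, 1.742]
force: [0.1, 1.6, 2.1]
grip_width: 0.0289
gripper_force: 26.5
time: 23.9
tool_pos: [0.5546, 0.0706, 0.2992]
tool_rot: [-3.141, 0.001, 2.271]
force: [0.1, 0.1, -1.0]
grip_width: 0.0287
gripper_force: 29.7
[177  75  33  28 614]
angle [41.9 10.3 -5. ] mean res px 0.31
25 [16.3 -9.3] 0.9
30 [14.8 -8.5] 0.7
35 [12.8 -7.3] 0.49
40 [11.  -5.7] 0.34
45 [ 9.5 -4. ] 0.34
50 [ 7.7 -1.8] 0.43
55 [6.3 0.1] 0.62
60 [5.7 1.7] 0.84
```

The lean is about 42–45°. I let it settle, check it stays put, check the blocks and the red vial, then hand in.

```bash
python3 -m inch '[[0,0,0,0,-1],[0,0,0,0,-1],[0,0,0,0,-1],[0,0,0,0,-1],[0,0,0,0,-1],[0,0,0,0,-1],[0,0,0,0,-1],[0,0,0,0,-1],[0,0,0,0,-1],[0,0,0,0,-1]]'; python3 ang.py
python3 - <<'E'
from h import *
for n in('scene','wrist','top'):
    f=grab_frame(n)
    for q,z in(('fixed_face',.1),('loose_face',.1),('red_vial',.072)): print(n,q,[(round(d['p'],2),atz(f,d['position'],z)[:2].round(3)) for d in tip_of(q,f)[:2]])
E
```

```text
time: 25.0
tool_pos: [0.5544, 0.0722, 0.2993]
tool_rot: [-3.142, -0.0, 2.273]
force: [0.1, -0.4, -0.3]
grip_width: 0.0285
gripper_force: 29.7
[176  75  33  28 599]
angle [46.  9. -4.] mean res px 0.33
25 [ 16.4 -10.1] 0.98
30 [14.3 -8.7] 0.79
35 [12.4 -7.5] 0.59
40 [10.7 -5.9] 0.38
45 [ 9.2 -4.3] 0.33
50 [ 7.5 -2.3] 0.39
55 [ 6.2 -0.4] 0.61
60 [5.6 1.1] 0.83
scene fixed_face [(0.7, array([0.536, 0.149]))]
scene loose_face [(0.87, array([ 0.529, -0.185])), (0.72, array([0.532, 0.149]))]
scene red_vial [(0.67, array([0.441, 0.027])), (0.51, array([0.526, 0.133]))]
wrist fixed_face [(0.86, array([0.539, 0.162])), (0.16, array([0.516, 0.104]))]
wrist loose_face [(0.89, array([0.538, 0.158])), (0.69, array([ 0.584, -0.127]))]
wrist red_vial [(0.82, array([0.522, 0.133])), (0.63, array([0.538, 0.163]))]
top fixed_face []
top loose_face [(0.71, array([ 0.577, -0.161]))]
top red_vial []
```

```bash
python3 -c "
from bench import r; print(r.close_job())"
```

```text
the job is handed in; nothing more can be done
None
```

I handed the job in with the blocks closed up and the red vial in its hole; the green-capped vial is held still at about 45° (measured 42–46°), about 17 cm above the block.

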